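# Switch on the exposure lamp under its guard

## Robot

A 6-joint arm with a two-finger parallel gripper is mounted at the origin on the work surface. World frame = base frame: x ahead of the robot, y to its left, z up, the work surface at z = 0. Lengths are in mm, angles in degrees, forces in N, time in s.
With the tool pointing down it reaches from about 350 to 775 mm from the base axis. Payload 5.5 kg.
Tool frame: the origin (TCP) lies on the centre line of the jaws, within the pads' length; the fingertips stand ahead of it and the grasp point (between the pads) is the TCP (env.nose_length is the z of the fingertips in the tool frame, in mm); z points along the fingers, y is the line along which they close (so a half turn about z gives the same grasp; the last joint's range is limited). The gripper opens to 85 mm and grips with 20 to 120 N. Pads are 22 mm wide; open, the fingers measure 114 mm over their backs; the gripper's body (76 mm by 85 mm) begins 54 mm behind the grasp point. The pads swing forward as they close: fully open they stand 13 mm farther back than shut.
Start: joints at [-78.071, 17.945, 2.641, 74.691, 0, 82.002], TCP at [195.975, -540.614, 250.323] pointing down, gripper open.
Joint ranges: [-158.12, 158.12], [-49.38, 96.58], [-58.88, 72.47], [-126.05, 133.96], [-84.25, 85.87], [-180, 180]. Speed limits (degrees/s): [147.25, 147.25, 180, 180, 180, 180].

## Interface

Orientations are given as [roll, pitch, yaw] about the fixed x, y, z axes, in that order (R = Rz(yaw) Ry(pitch) Rx(roll)).
In Python, from bench import env, capture gives the robot as it stands.
- The arm moves only by the tool servo_tool, never from a script. Its argument "motion" is a list of rows, each a list of 2 entries, a list of its own where there are three numbers: the shift along the world's x, y, z in mm, then the turn, a rotation vector about the world's x, y, z in rad. In form: [[[tx, ty, tz], [ax, ay, az]], ...]. A call has 1 to 5 rows; each row shifts and turns the commanded pose from where the row before left it; what a row does not reach is not made up. A row lasts 1/10 s, in which the tool goes at most 50 mm and 8.59 degrees, less where a joint would pass 70% of its speed; a pose out of reach is approached as far as the arm can. A call with a gripper value outside its range is refused whole. "gripper" is the finger opening in mm, from 0 to 85.4, set as the call begins (left out, the last holds). The fingers move at their own pace and stop on an object; "grip_force" is the grip in N (left out, the last holds). Time passes only in rows, so rows that do not move let the fingers close. It gives the time, the measured TCP pose, the force, the opening and the grip force at its end, in the units of the state.
- env.get_state(): the state, without advancing time (a new reading comes with each control period).
- capture(name): name is "scene" or "top" or "wrist"; returns a dict with "color" (400x640x3 uint8, blue, green, red), "depth" (400x640 float32, mm along the optical axis (not along the pixel's ray), 0 where there is no reading), "fx", "fy", "cx", "cy" (pixels), "position" and "orientation" of the camera in the world. Camera axes: x right, y up, looking along -z (the intrinsics and any distortion apply to the point x, -y, -z); pixel columns grow to the right and rows downward; lengths in mm; the calibration is good to about 2 mm. The wrist camera is an equidistant fisheye: a pixel r from the principal point sees the ray r / f radians off the axis. A picture is of the moment at which its call begins.
- env.sign_off(): hands the job in; it is judged then, once.
The state is a dict: "t": time; "joints": joint angles; "dq": joint speeds; "joint_efforts": joint torques, N m; "tcp_pos": TCP position; "tcp_rot": TCP orientation; "force": force on the tool from outside, world axes, zero at the start; "moment": the same for the moment, N m; "width": finger opening in mm; "gripper_force": force on a finger pad.
Only numpy, scipy, OpenCV 4.12 (cv2) and the standard library are available. Lean on these libraries where they do the work, as an engineer would, in place of code of your own. Each camera call takes 0.05 s, during which the arm holds its last target. There are 200 camera calls.

## Task

Switch on the UV exposure lamp: with a finger under its lip lift the hinged clear guard on the lamp's control box all the way back until it stays open, push the lever beneath over towards the hinge side with a fingertip, then tip the guard forward so that it drops fully shut over the lever. Work gently and pinch nothing; leave the vacuum pump's unguarded lever, the timer dial and everything lying or standing about as they are.

Things in the scene. Friction and masses are not known exactly. Their poses are not given: they have to be found in the camera images.
- lamp_box: grey steel control box of the UV exposure lamp, 170 x 200 x 70 mm, fixed to the bench; the one with the hinged clear guard. Origin: centre of its underside; x axis from its near side (facing the robot) to its far side, y to its left, z up; flat top panel at z = 70 mm. Also on the panel: timer dial (54 mm scale plate, 21 mm high, at x 45, y -60 mm) and a pilot lamp; leave them alone
- guard (a joint): angle of the clear hood (60 mm wide, flat top, cheeks, open front): 0 = shut, 1.75 = back on its stop. Its pin lies along the box's x axis at the right (box -y), its lip is at the left: it swings up and to the right. Under 1 N lifts it. It balances near 1.0 rad: beyond, it falls back and stays open; below, it falls shut. Shut, its top is 41 to 44 mm above the panel, 16 to 66 mm left of the pin
- guard_lip (a point): middle of the left edge of the guard's flared finger lip, 60 mm wide, which slopes up and to the left (14 mm out, 11 mm up) from the end of the top; moves with the guard. Shut: 54 mm above the panel, 80 mm left of the hinge pin, free space under it down to the panel. Open on its stop: 83 mm above the panel, 56 mm right of the pin
- guard_hinge (a point): middle of the guard's hinge pin (fixed on the box, 12 mm above the panel)
- lamp_lever (a joint): angle of the steel toggle lever under the guard: 0 = off, leaning 0.35 rad left (box +y); 0.7 = on, leaning 0.35 rad right (-y). Snap action: about 3 N at the tip starts it, past the middle (0.35) it snaps over by itself. Pivot 6 mm above the panel, 36 mm left of the hinge pin; bat 30 mm long, 7 to 12 mm thick; the guard shuts over it in either position
- lamp_lever_tip (a point): the tip of that lever, on its axis, 30 mm from the pivot; moves with it
- pump_box: control box of the vacuum pump, the same grey steel box, with an unguarded lever of the same kind and a round gauge (64 mm wide, 22 mm high); fixed; leave alone. Origin and axes as for the lamp box
- pump_lever_tip (a point): tip of the pump box's unguarded lever (34 mm above the panel); leave alone
- dial_pointer (a point): outer end of the white pointer on the lamp box's timer dial; turns with the dial; leave alone
- loupe: dark metal stencil loupe standing on the lamp box's panel, beside the guard: round, 34 mm across the foot, 34 mm tall; origin: centre of its underside; leave alone
- pencil: flat wooden carpenter's pencil, 110 x 12 x 8 mm, lying on the pump box's panel; origin: centre of its underside; leave alone
- tape_roll: roll of masking tape lying flat on the bench, 100 mm across, 24 mm high; origin: centre of its underside; leave alone
- ink_knife: ink spatula lying on the bench, long axis x; leave alone
- ink_tub: white lidded ink tub, 86 mm across, 85 mm tall; origin: centre of its underside; leave alone
- retarder_bottle: grey plastic bottle with black cap, 60 mm across, 160 mm tall; origin: centre of its underside; leave alone
- emulsion_jar: green glass jar with black lid, 72 mm across, 100 mm tall; origin: centre of its underside; leave alone
- squeegee: wooden squeegee with rubber blade lying on the bench, 240 x 100 x 24 mm, long axis x; origin: underside, near the middle; leave alone

How it is judged:
By the outcome, as a careful person would: the job done as asked, in the order asked, and still so for the second after the job is handed in, with the robot touching nothing.
It also fails if it takes over 51 s, if anything falls off the work surface, if the arm or the gripper's body presses on something with over 40 N, if the wrist force passes 120 N, or if a joint passes its speed limit or range.

## Working session

There is one attempt and no reset: what is moved stays moved. The work goes in short steps, Python scripts to look and compute and a tool call to move; the robot and the scene stay as the last step left them, time stands still between calls to the robot, and variables do not carry over. Pictures are saved under pics/ and viewed, at most 10 in all, crops included, and the job is handed in when it is done.

Besides the shell and the picture viewer there is one more tool, called after "Request:" as name(argument=value, ...) on one line, values as JSON. servo_tool: Moves the arm, as the interface text tells. Its arguments: {"type":"object","properties":{"motion":{"type":"array"},"gripper":{"type":"number"},"grip_force":{"type":"number"}},"required":["motion"]}

```bash
ls; mkdir -p pics
cat > h.py <<'E'
import numpy as np, cv2
from bench import env, capture
from scipy.spatial.transform import Rotation as R
def snap(n,tag):
    c=capture(n); np.save(f'pics/{tag}.npy',c,allow_pickle=True); cv2.imwrite(f'pics/{tag}.png',c['color']); return c
def load(tag): return np.load(f'pics/{tag}.npy',allow_pickle=True).item()
def rot(c):
    o=np.array(c['orientation'],float)
    return o if o.shape==(3,3) else R.from_euler('xyz',o,degrees=True).as_matrix()
def pt(c,u,v,z=None,d=None):
    ray=np.array([(u-c['cx'])/c['fx'],-(v-c['cy'])/c['fy'],-1.])
    w=rot(c)@ray; p=np.array(c['position'],float)
    if z is not None: return p+w*(z-p[2])/w[2]
    if d is None:
        a=c['depth'][int(v)-1:int(v)+2,int(u)-1:int(u)+2]; d=np.median(a[a>0])
    return p+w*d
E
python3 - <<'E'
from h import *
for n in('scene','top'):
    c=snap(n,n); print(n,c['position'],c['orientation'],c['fx'],c['fy'],c['cx'],c['cy'],[k for k in c])
print(env.get_state(),env.nose_length)
a=load('scene')['color'];b=load('top')['color']
E
```

```text
pics
scene [1428.04185211 -509.62318797  807.09156492] [55.93504619  0.80193136 58.41454506] 516.2145615698395 516.2145615698395 317.54081523276477 193.63835702177616 ['color', 'depth', 'fx', 'fy', 'cx', 'cy', 'position', 'orientation']
top [ 339.42226492   10.15532863 1354.94240625] [ 10.09000387  -0.44251718 -91.34585435] 508.8516353480619 508.8516353480619 322.55393177462344 202.34922370037654 ['color', 'depth', 'fx', 'fy', 'cx', 'cy', 'position', 'orientation']
{'t': 0.1, 'joints': array([-7.80718733e+01,  1.79871883e+01,  2.58337327e+00,  7.46911970e+01,
       -6.90143477e-04,  8.20044925e+01]), 'dq': array([ 0.01375607, -0.12844296,  0.19040883,  0.04683111,  0.04500847,
        0.06961252]), 'joint_efforts': array([ 3.78959201e-03, -4.81728280e+01,  2.99243170e+01,  1.27934132e-02,
       -2.05915008e-06,  1.24472797e-05]), 'tcp_pos': array([ 195.86745955, -540.15467356,  249.49040237]), 'tcp_rot': array([-1.79905816e+02, -1.25322982e-02,  1.99236245e+01]), 'force': array([-0.13964126, -0.10895139, -0.54231956]), 'moment': array([ 0.03131968,  0.04588526, -0.00407214]), 'gripper_force': 0.0, 'width': 85.29507341710065} 19.0
```

View pics/top.png

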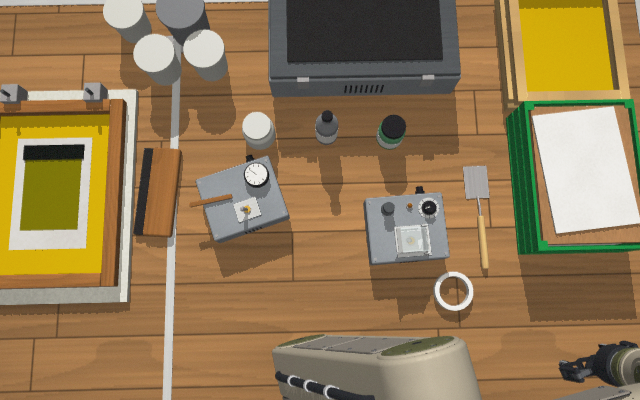

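View pics/scene.png

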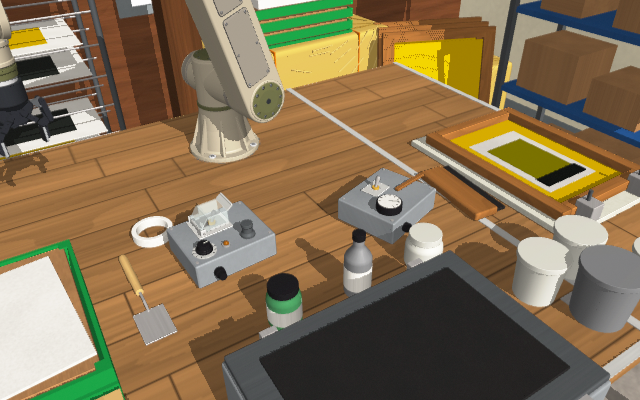

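The top view shows the lamp box at about (407,228) and its guard at about (412,240). The loupe is at (388,208), the dial at (429,207) and the pump box at (243,200). I'll enlarge the lamp box next.

Run:
```python
from h import *
c=load('top'); s=load('scene')
a=cv2.resize(c['color'][180:275,355:460],None,fx=7.0,fy=6.2,interpolation=cv2.INTER_CUBIC) if 0 else cv2.resize(c['color'][182:272,355:460],None,fx=6,fy=6,interpolation=cv2.INTER_CUBIC)
cv2.imwrite('pics/topc.png',a)
for u,v in [(372,215),(380,235),(440,250),(435,230),(388,208),(407,228)]: print(u,v,pt(c,u,v).round(1))
print('70-plane', [(q,pt(c,*q,z=70).round(1)) for q in [(365,198),(442,193),(448,257),(370,263)]])
cv2.imwrite('pics/scc.png',cv2.resize(s['color'][185:290,160:285],None,fx=5.5,fy=5.5,interpolation=cv2.INTER_CUBIC))
```

```text
372 215 [ 532.2 -130.7   69.9]
380 235 [ 480.2 -148.7   71.6]
440 250 [ 438.8 -298.8   71.1]
435 230 [ 489.9 -289.4   70.7]
388 208 [ 543.8 -167.6  103.8]
407 228 [ 491.4 -210.8  113.2]
70-plane [((365, 198), array([ 576.7, -114.5,   70. ])), ((442, 193), array([ 585.4, -313.6,   70. ])), ((448, 257), array([ 420.9, -318.1,   70. ])), ((370, 263), array([ 410.4, -120.7,   70. ]))]
```

View pics/topc.png

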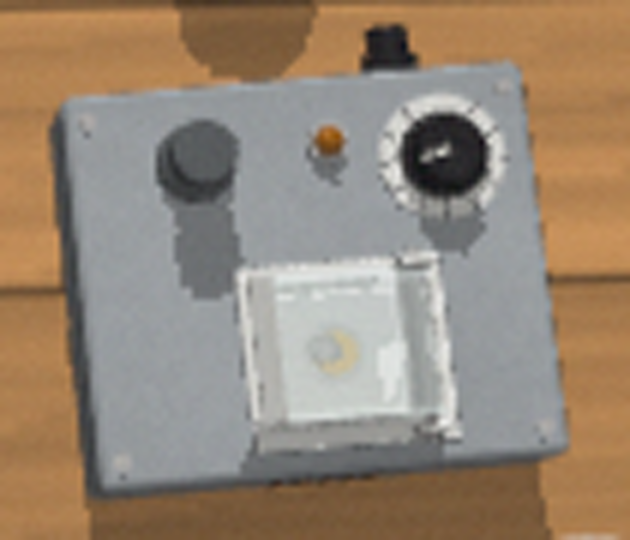

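View pics/scc.png

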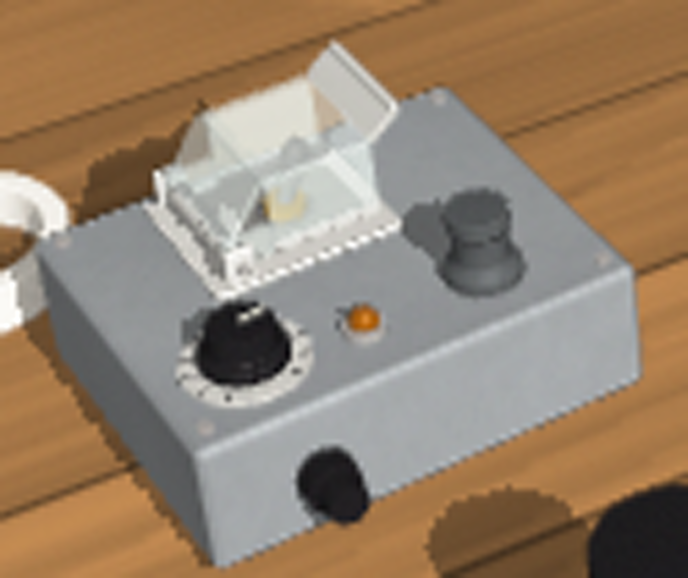

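The crops show the guard shut at the box's near-right, with its lip edge at crop x≈240–260. The hinge is at crop x≈412–450 and the loupe is to the far-left of the guard. I'll turn these pixels into positions, using both views.

Run:
```python
from h import *
t=load('top'); s=load('scene')
T=lambda u,v:(355+u/6-.4,182+v/6-.4); S=lambda u,v:(160+u/5.5-.4,185+v/5.5-.4)
# order: far-left, far-right, near-right, near-left
box=np.array([[85,100],[85,-100],[-85,-100],[-85,100]],float)
ct=np.array([pt(t,*T(*q),z=70)[:2] for q in[(65,103),(520,65),(566,450),(100,490)]])
cs=np.array([pt(s,*S(*q),z=70)[:2] for q in[(632,268),(198,450),(40,245),(440,88)]])
def fit(c):
    A=box-box.mean(0);B=c-c.mean(0)
    U,_,V=np.linalg.svd(A.T@B); M=(V.T@U.T); return c.mean(0),M
for n,c in(('t',ct),('s',cs)):
    m,M=fit(c); print(n,m.round(1),np.degrees(np.arctan2(M[1,0],M[0,0])).round(2),'res',((c-m)@M-box).round(1).tolist())
m,M=fit((ct+cs)/2); print('avg',m,np.degrees(np.arctan2(M[1,0],M[0,0])))
def show(n,c,q,z):
    p=pt(c,*q,z=z); print(n,p.round(1),'box',((p[:2]-m)@M).round(1))
for q in[(238,268),(260,447)]: show('lip t',t,T(*q),124)
for q in[(333,42),(397,108)]: show('lip s',s,S(*q),124)
for q in[(412,260),(450,432)]: show('hinge t',t,T(*q),82)
for q in[(160,190),(237,262)]: show('hinge s',s,S(*q),82)
show('dial t',t,T(443,155),91); show('loupe t',t,T(205,153),104); show('loupe s',s,S(477,212),104)
```

```text
t [ 498.3 -217.9] 3.31 res [[-2.8, -2.2], [-1.9, 1.2], [2.7, 2.0], [1.9, -1.0]]
s [ 502.9 -218.2] 3.88 res [[-2.3, -2.7], [-5.7, 3.5], [5.0, 3.4], [2.9, -4.2]]
avg [ 500.61069768 -218.05709445] 3.593498847453837
lip t [ 495.1 -178.   124. ] box [-3.  40.3]
lip t [ 422.4 -183.4  124. ] box [-75.9  39.5]
lip s [ 431.6 -180.7  124. ] box [-66.6  41.6]
lip s [ 492.6 -177.5  124. ] box [-5.5 41. ]
hinge t [ 502.1 -257.9   82. ] box [ -1.  -39.8]
hinge t [ 429.6 -269.5   82. ] box [-74.1 -46.9]
hinge s [ 436.3 -267.4   82. ] box [-67.3 -45.2]
hinge s [ 501.2 -257.7   82. ] box [ -1.9 -39.6]
dial t [ 545.1 -271.6   91. ] box [ 41.1 -56.2]
loupe t [ 546.  -169.6  104. ] box [48.4 45.5]
loupe s [ 551.2 -170.1  104. ] box [53.5 44.7]
```

The box origin is about (500.6, −218) with yaw 3.6°. The pin middle is about (467, −261.5, 82) and the lip middle about (462, −182, 124), roughly 80 mm apart as given. I'll transit with the gripper closed, then turn and tilt.

Request:
servo_tool(motion=[[[22,35,0],[0,0,0.1286]],[[22,35,0],[0,0,0.1286]],[[22,35,0],[0,0,0.1286]],[[22,35,0],[0,0,0.1286]],[[22,35,0],[0,0,0.1286]]], gripper=0, grip_force=20)

```text
t: 0.6
tcp_pos: [306.4, -363.9, 249.9]
tcp_rot: [-180.0, -0.0, 57.0]
force: [0.7, -0.2, 0.4]
width: 12.3
gripper_force: 0.0
```

Request:
servo_tool(motion=[[[22,35,0],[0,0,0.1286]],[[22,35,0],[0,0,0.1286]],[[22,35,0],[0,0,0.1286]],[[22,35,0],[0,0,0.1286]],[[22,35,0],[0,0,0.1286]]])

```text
t: 1.1
tcp_pos: [416.4, -188.9, 250.1]
tcp_rot: [-180.0, -0.0, 93.9]
force: [0.1, -0.2, -0.4]
width: -0.1
gripper_force: 0.0
```

Request:
servo_tool(motion=[[[14,25,0],[-0.145,-0.009,0]],[[14,25,0],[-0.145,-0.009,0]],[[14,25,0],[-0.145,-0.009,0]],[[0,0,0],[-0.145,-0.009,0]],[[0,0,0],[-0.145,-0.009,0]]])

```text
t: 1.6
tcp_pos: [458.6, -114.2, 251.2]
tcp_rot: [179.8, 42.0, 93.7]
force: [-0.4, -0.5, -1.0]
width: 0.0
gripper_force: 0.0
```

Request:
servo_tool(motion=[[[0,0,-30],[-0.139,-0.009,0]],[[0,0,-30],[0,0,0]],[[0,0,-29],[0,0,0]],[[0,0,0],[0,0,0]]])

```text
t: 2.0
tcp_pos: [455.2, -115.2, 157.5]
tcp_rot: [-179.2, 49.5, 94.2]
force: [-0.2, 0.5, 0.9]
width: -0.5
gripper_force: 0.0
```

Run:
```python
from h import *
c=snap('wrist','w1'); s=snap('scene','s1')
a=cv2.resize(s['color'][130:290,140:320],None,fx=2.2,fy=2.2,interpolation=cv2.INTER_CUBIC)
b=cv2.resize(c['color'],(560,350))
o=np.zeros((352,960,3),np.uint8);o[:350,:560]=b;o[:352,560:956]=a
cv2.imwrite('pics/v1.png',o[:, :]) ; cv2.imwrite('pics/v1.png',cv2.resize(o,(800,293)))
st=env.get_state();print(st['tcp_pos'],st['tcp_rot'],st['joints'],c['position'],c['orientation'],c['fx'])
```

```text
[ 457.67441098 -115.72563011  161.4049111 ] [-179.81838078   49.62454295   93.73073435] [  2.32266667  13.24456149 -32.3923322   42.98790874 -49.61074957
  88.04028841] [445.70132388  30.98481773 176.19913068] [-67.71646935   0.51955812   3.63420145] 309.70691628693146
```

View pics/v1.png

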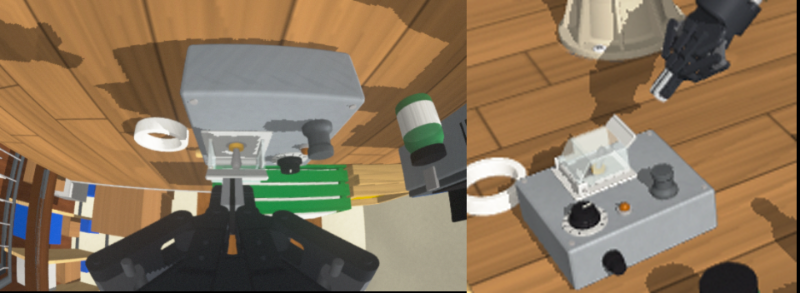

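The wrist view shows the closed fingertips (at about (232,180)) pointing at the middle of the guard's lip (about (237,178)). The loupe is well clear to the right. I'll go in under the lip.

Request:
servo_tool(motion=[[[0.8,-10,-9.4],[0,0,0]],[[0.8,-10,-9.4],[0,0,0]],[[0.8,-10,-9.4],[0,0,0]],[[0.8,-10,-9.4],[0,0,0]],[[0.8,-10,-9],[0,0,0]]])

```text
t: 2.6
tcp_pos: [463.5, -166.5, 116.8]
tcp_rot: [179.7, 49.7, 93.3]
force: [-0.3, -0.4, 0.1]
width: -0.0
gripper_force: 0.0
```

Run:
```python
from h import *
c=snap('wrist','w2'); s=snap('scene','s2')
a=cv2.resize(s['color'][160:260,170:260],None,fx=4,fy=4,interpolation=cv2.INTER_CUBIC)
b=cv2.resize(c['color'][150:320,220:420][::-1,::-1],None,fx=2,fy=2)
o=np.zeros((400,770,3),np.uint8);o[:340,:400]=b;o[:,400:760]=a
cv2.imwrite('pics/v2.png',o)
st=env.get_state();print(st['tcp_pos'],st['tcp_rot'],st['force'])
```

```text
[ 462.43242407 -166.75623829  115.95539921] [179.83445062  49.63044669  93.34062615] [-0.39867887 -0.19765667  1.06576336]
```

View pics/v2.png

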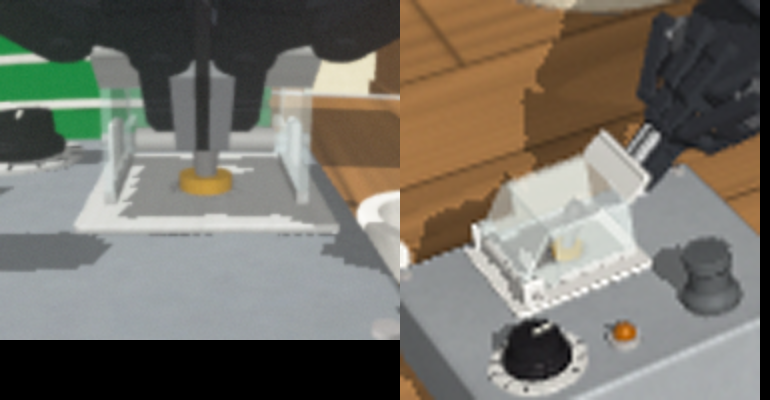

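The flipped wrist view shows the fingers centred between the cheeks and under the lip, with no contact. I'll lift along the arc.

Request:
servo_tool(motion=[[[0.1,-2.2,4.3],[0,0,0]],[[0.2,-4,6.8],[0,0,0]],[[0.3,-4.3,6.6],[0,0,0]],[[0.3,-5.2,6],[0,0,0]],[[0.3,-5.5,5.5],[0,0,0]]])

```text
t: 3.2
tcp_pos: [463.7, -187.1, 145.1]
tcp_rot: [179.9, 49.6, 93.6]
force: [0.7, 0.6, 0.1]
width: -0.2
gripper_force: 0.1
```

Request:
servo_tool(motion=[[[0.4,-6.3,4.8],[0,0,0]],[[0.4,-6.6,4.3],[0,0,0]],[[0.4,-7,3.4],[0,0,0]],[[0.4,-7.3,3],[0,0,0]],[[0,0,0],[0,0,0]]])

```text
t: 3.7
tcp_pos: [464.8, -215.0, 159.9]
tcp_rot: [179.9, 49.6, 93.5]
force: [0.0, -0.1, 0.4]
width: 0.1
gripper_force: 0.0
```

Run:
```python
from h import *
c=snap('wrist','w3'); s=snap('scene','s3')
a=cv2.resize(s['color'][160:260,170:260],None,fx=4,fy=4,interpolation=cv2.INTER_CUBIC)
b=cv2.resize(c['color'][150:320,220:420][::-1,::-1],None,fx=2,fy=2)
o=np.zeros((400,770,3),np.uint8);o[:340,:400]=b;o[:,400:760]=a
cv2.imwrite('pics/v3.png',o)
st=env.get_state();print(st['tcp_pos'],st['tcp_rot'],st['force'])
```

```text
[ 464.46696006 -214.2889714   159.2903621 ] [-179.94814224   49.59160869   93.59321725] [ 0.14789302 -0.66018991  1.20840709]
```

View pics/v3.png

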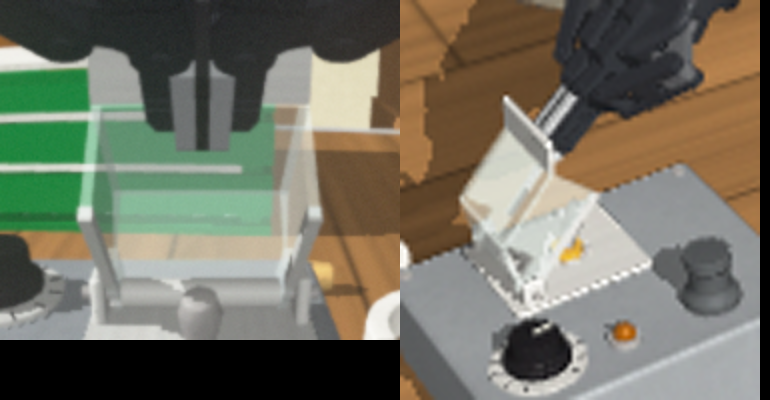

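The guard is up at about 0.75 rad with the finger centred under the lip. I'll continue past balance.

Request:
servo_tool(motion=[[[0.4,-7.5,2],[0,0,0]],[[0.5,-7.8,1.5],[0,0,0]],[[0.5,-8,0.5],[0,0,0]],[[0.5,-8,0],[0,0,0]],[[0.5,-7.5,-0.5],[0,0,0]]])

```text
t: 4.3
tcp_pos: [467.2, -253.7, 163.0]
tcp_rot: [-180.0, 49.6, 93.6]
force: [-0.1, -0.1, 0.6]
width: -0.1
gripper_force: 0.0
```

Request:
servo_tool(motion=[[[0.4,-6,-1],[0,0,0]],[[0.3,-5,-1],[0,0,0]],[[0,0,0],[0,0,0]],[[0,0,0],[0,0,0]],[[0,0,0],[0,0,0]]])

```text
t: 4.8
tcp_pos: [467.9, -263.7, 160.9]
tcp_rot: [-180.0, 49.6, 93.6]
force: [0.3, 0.4, -0.6]
width: 0.1
gripper_force: 0.0
```

Run:
```python
from h import *
c=snap('wrist','w4'); s=snap('scene','s4')
a=cv2.resize(s['color'][160:260,150:260],None,fx=4,fy=4,interpolation=cv2.INTER_CUBIC)[:,:380]
b=cv2.resize(c['color'][150:320,220:420][::-1,::-1],None,fx=2,fy=2)
o=np.zeros((400,790,3),np.uint8);o[:340,:400]=b;o[:,400:780]=a
cv2.imwrite('pics/v4.png',o)
st=env.get_state();print(st['tcp_pos'],st['tcp_rot'],st['force'])
```

```text
[ 467.94656479 -263.58933784  160.92257896] [-179.95858755   49.59815019   93.65145754] [-0.41244399 -0.73317123 -0.26652506]
```

View pics/v4.png

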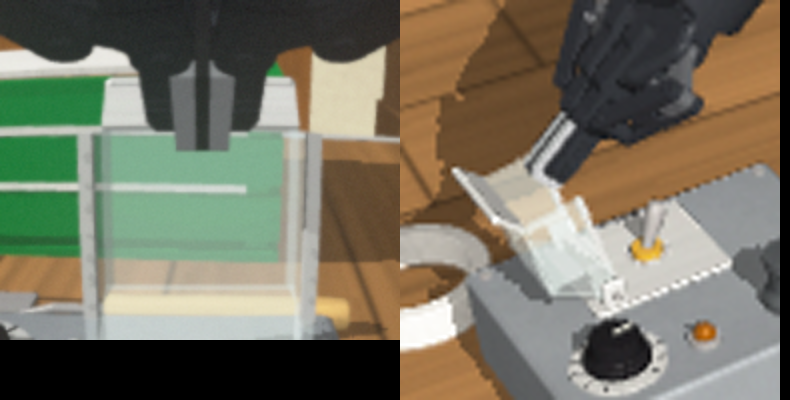

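The guard rests back on its stop. The lever is visible and still in the off position. I'll retreat to the left and bring the tool vertical, to the left of the lever.

Request:
servo_tool(motion=[[[-1,14,10],[0,0,0]],[[-1,16,9],[0.145,0.009,0]],[[-1,16,0],[0.145,0.009,0]],[[-1,16,0],[0.145,0.009,0]],[[-1,15,0],[0.145,0.009,0]]])

```text
t: 5.4
tcp_pos: [463.5, -185.5, 181.4]
tcp_rot: [179.9, 16.0, 93.6]
force: [-0.7, -0.9, -1.2]
width: 0.1
gripper_force: 0.0
```

Request:
servo_tool(motion=[[[0,0,0],[0.145,0.009,0]],[[0,0,-10],[0.141,0.009,0]],[[0,0,-20],[0,0,0]],[[0,0,-20],[0,0,0]],[[0,0,0],[0,0,0]]])

```text
t: 5.9
tcp_pos: [461.1, -186.1, 127.4]
tcp_rot: [-179.8, -0.3, 93.6]
force: [-0.9, 0.7, 0.6]
width: 0.2
gripper_force: 0.0
```

Run:
```python
from h import *
c=snap('wrist','w5'); s=snap('scene','s5'); t=snap('top','t5')
a=cv2.resize(s['color'][160:260,150:260],None,fx=4,fy=4,interpolation=cv2.INTER_CUBIC)[:,:380]
b=cv2.resize(c['color'][150:370,200:440][::-1,::-1],None,fx=1.7,fy=1.7)[:400]
o=np.zeros((400,790,3),np.uint8);o[:b.shape[0],:b.shape[1]]=b;o[:,410:790]=a
cv2.imwrite('pics/v5.png',o)
st=env.get_state();print(st['tcp_pos'],st['tcp_rot'],st['force'])
```

```text
[ 463.21572194 -186.70139288  130.63103105] [ 1.79968002e+02 -8.57046358e-02  9.36296316e+01] [-0.20088495 -0.55911844  0.39780239]
```

View pics/v5.png

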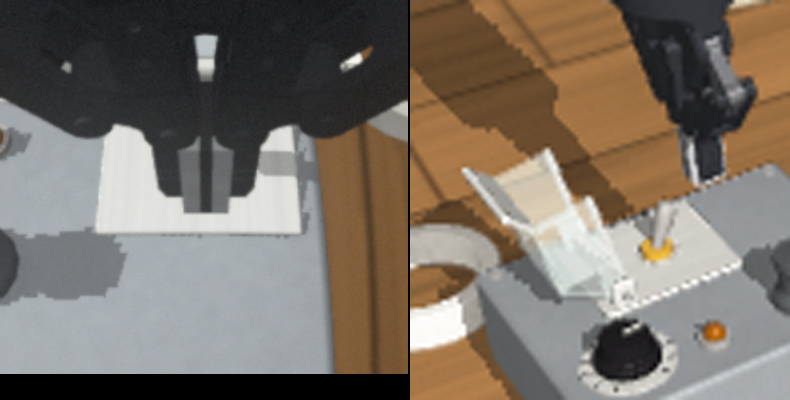

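The finger is to the left of and above the lever, centred on the plate. I'll lower it and push right.

Request:
servo_tool(motion=[[[0,0,-9],[0,0,0]],[[0,0,-9],[0,0,0]],[[0.2,-4,0],[0,0,0]],[[0.2,-4,0],[0,0,0]],[[0.2,-4,0],[0,0,0]]])

```text
t: 6.55
tcp_pos: [463.6, -199.0, 112.1]
tcp_rot: [180.0, -0.1, 93.6]
force: [-0.1, 6.1, 4.2]
width: 0.1
gripper_force: 3.4
```

Request:
servo_tool(motion=[[[0.2,-3,0],[0,0,0]],[[0.2,-3,0],[0,0,0]],[[0.2,-3,0],[0,0,0]]])

```text
t: 6.85
tcp_pos: [464.3, -208.1, 112.3]
tcp_rot: [180.0, -0.1, 93.6]
force: [-0.9, 0.1, -0.0]
width: -0.0
gripper_force: 0.2
```

Request:
servo_tool(motion=[[[0.2,-2,0],[0,0,0]],[[0.2,-2,0],[0,0,0]],[[0.1,-2,0],[0,0,0]],[[0,0,0],[0,0,0]]])

```text
t: 7.25
tcp_pos: [464.6, -213.9, 111.8]
tcp_rot: [180.0, -0.1, 93.6]
force: [-0.0, 0.9, 1.1]
width: -0.2
gripper_force: 0.4
```

Run:
```python
from h import *
s=snap('scene','s6')
cv2.imwrite('pics/v6.png',cv2.resize(s['color'][160:260,150:260],None,fx=5,fy=5,interpolation=cv2.INTER_CUBIC))
st=env.get_state();print(st['tcp_pos'],st['tcp_rot'],st['force'])
```

```text
[ 464.57252753 -213.88549424  111.86089308] [ 1.79993606e+02 -1.21751602e-01  9.35864523e+01] [0.19415841 0.10518347 0.0710529 ]
```

View pics/v6.png

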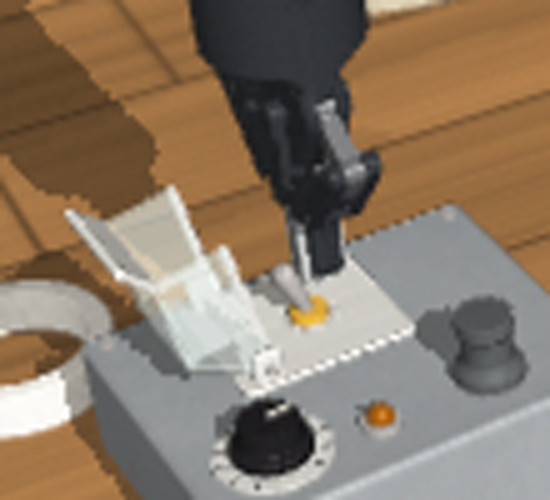

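The lever now leans right, so the lamp is on. I'll retreat left, then up and over to the right of the guard.

Request:
servo_tool(motion=[[[0,10,0],[0,0,0]],[[0,4,30],[0,0,0]],[[0,0,40],[0,0,0]],[[0,0,36],[0,0,0]],[[0,0,0],[0,0,0]]])

```text
t: 7.8
tcp_pos: [467.0, -200.7, 223.1]
tcp_rot: [179.6, 0.2, 93.6]
force: [-0.4, 0.3, -0.1]
width: 0.1
gripper_force: 0.0
```

Request:
servo_tool(motion=[[[2,-36,0],[0,0,0]],[[2,-37,0],[0,0,0]],[[2,-37,0],[0,0,0]],[[2,-37,0],[0,0,0]],[[0,0,0],[0,0,0]]])

```text
t: 8.3
tcp_pos: [472.5, -350.4, 216.5]
tcp_rot: [-180.0, -0.0, 93.4]
force: [0.1, 0.4, -0.1]
width: -0.1
gripper_force: 0.0
```

Request:
servo_tool(motion=[[[0,0,-20],[0,0,0]],[[0,0,-20],[0,0,0]],[[0,0,-17],[0,0,0]],[[0,0,0],[0,0,0]]])

```text
t: 8.7
tcp_pos: [471.0, -344.3, 157.7]
tcp_rot: [-179.8, -0.4, 93.6]
force: [-0.3, 0.6, -0.5]
width: 0.2
gripper_force: 0.0
```

Run:
```python
from h import *
s=snap('scene','s7');c=snap('wrist','w7')
a=cv2.resize(s['color'][150:260,130:260],None,fx=3,fy=3,interpolation=cv2.INTER_CUBIC)
b=cv2.resize(c['color'][::-1,::-1],None,fx=.6,fy=.6)
o=np.zeros((330,780,3),np.uint8);o[:240,:384]=b;o[:,390:]=a
cv2.imwrite('pics/v7.png',o)
st=env.get_state();print(st['tcp_pos'],st['tcp_rot'],st['force'])
```

```text
[ 472.34214004 -345.75201364  160.62977786] [-1.79947114e+02 -1.79036047e-01  9.36298625e+01] [ 0.6842639  -0.57448539 -0.11716904]
```

View pics/v7.png

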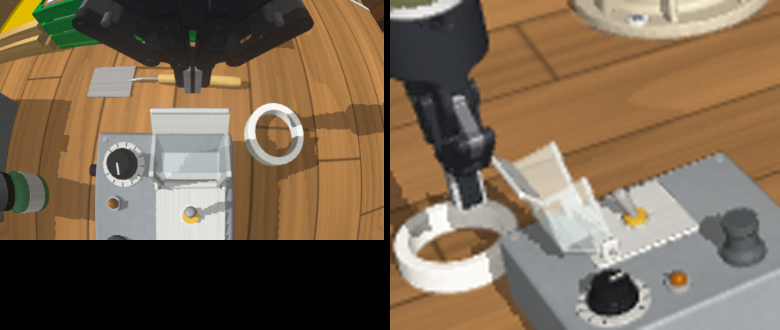

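The finger stands clear to the right of the lip. I'll push left gently until the guard passes balance. I'm now past the 10-picture limit (this was the 11th), so I won't view any more and will check by numbers instead.

Request:
servo_tool(motion=[[[-0.6,8,0],[0,0,0]],[[-0.6,8,0],[0,0,0]],[[-0.6,8,0],[0,0,0]],[[-0.6,8,0],[0,0,0]],[[-0.6,8,0],[0,0,0]]])

```text
t: 9.3
tcp_pos: [469.6, -306.0, 161.3]
tcp_rot: [180.0, -0.1, 93.6]
force: [0.0, -0.1, 0.3]
width: -0.2
gripper_force: 0.1
```

Request:
servo_tool(motion=[[[-0.5,7,0],[0,0,0]],[[-0.5,7,0],[0,0,0]],[[-0.5,7,0],[0,0,0]],[[-0.5,7,0],[0,0,0]],[[-0.4,6,0],[0,0,0]]])

```text
t: 9.8
tcp_pos: [467.1, -272.2, 160.9]
tcp_rot: [180.0, -0.1, 93.6]
force: [0.5, 0.2, 0.5]
width: -0.3
gripper_force: 0.1
```

Request:
servo_tool(motion=[[[-0.4,6,0],[0,0,0]],[[-0.4,6,0],[0,0,0]],[[-0.3,4,0],[0,0,0]],[[0,0,0],[0,0,0]],[[0,0,0],[0,0,0]]])

```text
t: 10.3
tcp_pos: [466.2, -256.8, 161.0]
tcp_rot: [180.0, -0.1, 93.6]
force: [0.2, 0.3, -0.6]
width: 0.2
gripper_force: 0.0
```

Run:
```python
from h import *
s=snap('scene','s8')
def reg(c): return c['color'][190:222,196:236].astype(float), c['depth'][190:222,196:236]
for n in('s1','s2','s5','s7'):
    a,da=reg(load(n)); b,db=reg(s); print(n,np.abs(a-b).mean().round(1),np.median(np.abs(da-db)).round(1),(np.abs(da-db)>15).mean().round(2))
st=env.get_state();print(st['tcp_pos'],st['force'])
```

```text
s1 27.0 9.9 0.41
s2 34.3 13.9 0.49
s5 52.6 56.2 0.65
s7 44.7 58.4 0.62
[ 466.17835295 -256.98361129  160.94320784] [ 1.04277223 -0.39399499 -0.12068741]
```

Run:
```python
from h import *
s=load('s8');a=load('s1')
for q in[(222,197),(226,199),(229,203),(231,206),(224,203),(227,208)]: print(q,pt(a,*q).round(0),pt(s,*q).round(0))
```

```text
(222, 197) [ 451. -184.  122.] [ 481. -194.  143.]
(226, 199) [ 467. -181.  125.] [ 491. -189.  142.]
(229, 203) [ 486. -181.  125.] [ 312. -121.   -1.]
(231, 206) [ 429. -158.   74.] [ 426. -156.   71.]
(224, 203) [ 470. -188.  118.] [ 491. -195.  133.]
(227, 208) [ 491. -189.  117.] [ 425. -167.   69.]
```

At that moment the guard was past balance and still falling (about 0.2 rad). I'll withdraw up and right and check again.

Request:
servo_tool(motion=[[[0.5,-10,10],[0,0,0]],[[1,-15,30],[0,0,0]],[[1,-20,30],[0,0,0]],[[1,-40,20],[0,0,0]],[[0,-40,0],[0,0,0]]])

```text
t: 10.85
tcp_pos: [470.9, -384.9, 255.9]
tcp_rot: [179.7, 0.2, 93.6]
force: [1.2, -0.2, 0.5]
width: 0.3
gripper_force: 0.0
```

Request:
servo_tool(motion=[[[0,-40,0],[0,0,0]],[[0,-40,0],[0,0,0]],[[0,0,0],[0,0,0]],[[0,0,0],[0,0,0]],[[0,0,0],[0,0,0]]])

```text
t: 11.35
tcp_pos: [469.4, -461.5, 251.2]
tcp_rot: [180.0, -0.1, 93.6]
force: [-0.3, -0.1, 0.6]
width: 0.2
gripper_force: 0.0
```

Run:
```python
from h import *
s=snap('scene','s9');a=load('s1')
for q in[(222,197),(226,199),(229,203),(224,203),(227,208)]: print(q,pt(a,*q).round(0),pt(s,*q).round(0))
d=np.abs(a['color'].astype(int)-s['color']).sum(2)>60
for n,(v0,v1,u0,u1) in dict(guard=(190,222,196,236),dial=(228,250,190,220),loupe=(216,242,236,260),pump=(165,240,335,440),tape=(212,250,128,172)).items():
    b=np.argwhere(d[v0:v1,u0:u1]); print(n,len(b),(b.min(0)+[v0,u0],b.max(0)+[v0,u0]) if len(b) else '')
st=env.get_state();print(st['t'],st['tcp_pos'],st['force'])
```

```text
(222, 197) [ 451. -184.  122.] [ 452. -185.  124.]
(226, 199) [ 467. -181.  125.] [ 467. -181.  125.]
(229, 203) [ 486. -181.  125.] [ 484. -181.  123.]
(224, 203) [ 470. -188.  118.] [ 471. -188.  118.]
(227, 208) [ 491. -189.  117.] [ 490. -189.  116.]
guard 125 (array([190, 204]), array([214, 230]))
dial 0 
loupe 0 
pump 0 
tape 0 
11.4 [ 469.60514025 -461.08077506  251.4561472 ] [-0.16550901 -0.01561272 -0.61708919]
```

The guard is fully shut again, with the lip points matching the starting ones. The dial, loupe, pump box and tape look unchanged, and the robot is clear.

```bash
python3 -c "
from bench import env; print(env.sign_off())"
```

```text
the job is handed in; nothing more can be done
None
```

The UV lamp lever is on, the guard is shut over it, and the job was handed in at about 11 s; the dial, loupe, pump box and tape showed no change in the last picture, the other items weren't compared, and I viewed 11 pictures, one over the limit of 10.

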